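# Count four whole tablets into the trough of a counting tray and shut its lid

### The arm

A 7-joint arm with a two-finger parallel gripper is mounted at the origin on a cart in front of the work surface, level with it; the furniture and walls round the work are solid. World frame = base frame: x ahead of the robot, y to its left, z up, the work surface at z = 0. Lengths are in m, angles in rad, forces in N, time in s.
With the tool pointing down it reaches from about 0.425 to 0.875 m from the base axis. Payload 4.7 kg.
Tool frame: the origin (TCP) lies midway between the tips of the shut fingers; the grasp point (between the pads) lies manip.pinch_z behind it (manip.pinch_z is the distance from the TCP to the grasp point, in m); z points along the fingers, y is the direction in which the jaws open and shut (so a half turn about z gives the same grasp; the last joint's range is limited). The gripper opens to 87 mm and grips with 3 to 60 N. Pads are 19 mm wide; open, the fingers measure 117 mm over their backs; the gripper's body (75 mm by 190 mm) begins 51 mm behind the grasp point.
Start: joints at [-1.243, 0.321, -0.07, 1.45, 0.023, 1.371, -0.057], TCP at [0.201, 0.618, 0.223] pointing down, gripper open.
Joint ranges: [-2.86, 2.86], [-0.3, 2.09], [-1.38, 1.24], [0.06, 2.45], [-1.56, 4.7], [0.09, 2.05], [-2.69, 2.69]. Speed limits (rad/s): [2.57, 2.57, 3.14, 3.14, 3.14, 3.14, 3.14].

### API

Orientations are given as a unit quaternion [w, x, y, z].
In Python, from workcell import readout, optics, manip gives the robot as it stands. The module is installed in compiled form; this text tells all that it offers.
- The arm moves only by the tool apply_moves, never from a script. Its argument "targets" is text: rows parted by semicolons, each of 4 numbers parted by spaces: the shift along the tool's x, y, z in cm, then the turn about the tool's z in degrees. A call has 1 to 8 rows; each row shifts and turns the pose as measured when the row begins, along the tool's axes as they then stand; what a row does not reach is not made up. A row lasts 1/12 s, in which the tool goes at most 41.7 mm and 7.16 degrees, less where a joint would pass 70% of its speed; a pose out of reach is approached as far as the arm can. A call with a gripper value outside its range is refused whole. "fingers" is the finger opening in cm, from 0 to 8.7, set as the call begins (left out, the last holds). The fingers move at their own pace and stop on an object; "newtons" is the grip in N (left out, the last holds). Time passes only in rows, so rows that do not move let the fingers close. It gives the time, the measured TCP pose, the force and the opening at its end, in the units of the state.
- readout.get_state(): the state, without advancing time (a new reading comes with each control period).
- optics.snapshot(name): name is "side" or "top"; returns the picture (420x560x3 uint8, blue, green, red); there is no depth.
- optics.calibration(name): a dict with "camera_matrix" (3x3 intrinsics, pixels), "dist" ([k1, k2, p1, p2, k3] as OpenCV has them; the pictures are not rectified), "cam_to_world" (4x4, takes a point from camera to world coordinates). Camera axes: x right, y down, z forward; pixel columns grow to the right and rows downward; lengths in m; the calibration is good to about 2 mm. A picture is of the moment at which its call begins. calibration takes no time and is no camera call.
- manip.job_done(): hands the job in, once; it reports no verdict.
The state is a dict: "clock": time; "qpos": joint angles; "joint_vel": joint speeds; "joint_efforts": joint torques, N m; "tool_pos": TCP position; "eef_rot": TCP orientation; "ft_force": force on the tool from outside, world axes, zero at the start; "moment": the same for the moment, N m; "opening": finger opening in m.
Only numpy, scipy, OpenCV 4.12 (cv2) and the standard library are available. Lean on these libraries where they do the work, as an engineer would, in place of code of your own. Each camera call takes 0.05 s, during which the arm holds its last target. There are 200 camera calls.

### The job

Count out the buffer tablets on the blue counting tray: with the closed fingers, sweep the four whole tablets across the platform and over its edge into the trough, leaving the broken half tablet behind on the platform, and then swing the trough's lid down until it is fully shut. Only push the tablets, do not pick them up or lift them, and leave the things standing round the tray where they are.

Things in the scene. Friction and masses are not known exactly. Their poses are not given: they have to be found in the camera images.
- tray: Blue tablet counting tray, fixed to the bench. Origin on the bench under it; x and y level along its sides, z up, its -x side faces the robot but for its turn of up to 0.3 rad. Outline x -91 to +91 mm, y -98 to +91 mm. The right part (y -94 to +46 mm) is the raised platform, the left part (y +46 to +86 mm) the sunk trough; no step or rim between them.
- platform_edge (a point): Middle of the platform's open edge (tray x 0, y +46 mm), at the height of the platform's flat top, 32 mm above the bench. The edge runs along the tray's x and drops straight into the trough. The platform is 172 mm along x and 140 mm along y; on its other three sides rims stand 8 mm above it (inner faces at x -86, x +86 and y -94 mm).
- trough_floor (a point): Middle of the trough's floor (tray x 0, y +66 mm), 4 mm above the bench. The trough is 172 mm long (x) and 40 mm wide (y), its end walls reach 34 mm (the one towards the robot has a notch 28 mm wide down to 18 mm, with a pouring lip that sticks out to x -107 mm) and its outer wall (y +86 to +91 mm, carrying the lid) 36 mm above the bench.
- lid (a joint): Hinge of the white lid, rad: 0 = fully shut, level over the trough; grows as it opens; 1.57 = upright; more = leaning outwards, away from the platform. Starts at 1.9 to 2.3. Lightly stiff (0.025 N m, half a newton at the free edge): it stays where it is left, does not fall shut and must be pushed all the way. Shut, its upper face is 40 mm above the bench.
- lid_hinge (a point): Middle of the lid's hinge line, which runs along the tray's x at tray y +88.5 mm, 38.5 mm above the bench. The lid is a plate 178 mm along x, 46 mm from hinge to free edge, 3 mm thick.
- lid_tab (a point): Middle of the lid's thumb tab (30 mm wide, at tray x 0, reaching to 51 mm from the hinge line): a point 49 mm from the hinge line, half-way through the lid's thickness; moves with the lid.
- tablet_0_c (a point): Centre (half-way up) of a whole white round tablet, 26 mm across, 9 mm thick, with a score line on its upper face, about 20 g, lying flat on the platform. Loose; slides when pushed. The four whole tablets are alike.
- tablet_1_c (a point): Centre (half-way up) of a whole white round tablet, 26 mm across, 9 mm thick, with a score line on its upper face, about 20 g, lying flat on the platform. Loose; slides when pushed. The four whole tablets are alike.
- tablet_2_c (a point): Centre (half-way up) of a whole white round tablet, 26 mm across, 9 mm thick, with a score line on its upper face, about 20 g, lying flat on the platform. Loose; slides when pushed. The four whole tablets are alike.
- tablet_3_c (a point): Centre (half-way up) of a whole white round tablet, 26 mm across, 9 mm thick, with a score line on its upper face, about 20 g, lying flat on the platform. Loose; slides when pushed. The four whole tablets are alike.
- half_c (a point): Middle (centroid, half-way up) of the broken white half tablet: half of a 26 mm disc, about 26 x 13 mm, 9 mm thick, about 12 g, lying flat on the platform among the whole ones, in any direction. It stays on the platform.
- stock_bottle: Bystander: amber bottle with a black cap, 56 mm across, 118 mm tall; origin at its underside.
- vial_black: Bystander: sample vial with a black cap, 30 mm across, 50 mm tall, behind the tray; origin at its underside.
- vial_red: Bystander: sample vial with a red cap, 30 mm across, 50 mm tall, behind the tray; origin at its underside.
- weight: Bystander: small grey steel calibration weight with a knob, 21 mm across, 22 mm tall, behind the tray; origin at its underside.
- timer: Bystander: white square timer, 62 x 62 mm, 19 mm tall; origin at its underside.

How it is judged:
On the way:
1. the four whole tablets lie in the trough, the lid still open, the half tablet on the platform (y of tablet_0_c in the frame of tray between 0.044 and 0.088 m and z of each of tablet_0_c, tablet_1_c, tablet_2_c, tablet_3_c in the frame of tray below 0.027 m and x of tablet_0_c in the frame of tray between -0.088 and 0.088 m and y of tablet_1_c in the frame of tray between 0.044 and 0.088 m and x of tablet_1_c in the frame of tray between -0.088 and 0.088 m and y of tablet_2_c in the frame of tray between 0.044 and 0.088 m and x of tablet_2_c in the frame of tray between -0.088 and 0.088 m and y of tablet_3_c in the frame of tray between 0.044 and 0.088 m and x of tablet_3_c in the frame of tray between -0.088 and 0.088 m and z of half_c in the frame of tray above 0.031 m and y of half_c in the frame of tray between -0.096 and 0.044 m and x of half_c in the frame of tray between -0.088 and 0.088 m and value of joint lid above 0.5 rad), for 0.1 s.
At the end, for the whole second after the job is handed in: All four whole tablets lie in the trough (centres at tray y 44 to 88 mm, under 27 mm above the bench), the half tablet is on the platform, the lid is shut to within 0.08 rad (4 mm at its free edge) and still, and the bottle, vials, weight and timer are within 15 mm of their places (y of tablet_0_c in the frame of tray between 0.044 and 0.088 m and z of each of tablet_0_c, tablet_1_c, tablet_2_c, tablet_3_c in the frame of tray below 0.027 m and x of tablet_0_c in the frame of tray between -0.088 and 0.088 m and y of tablet_1_c in the frame of tray between 0.044 and 0.088 m and x of tablet_1_c in the frame of tray between -0.088 and 0.088 m and y of tablet_2_c in the frame of tray between 0.044 and 0.088 m and x of tablet_2_c in the frame of tray between -0.088 and 0.088 m and y of tablet_3_c in the frame of tray between 0.044 and 0.088 m and x of tablet_3_c in the frame of tray between -0.088 and 0.088 m and z of half_c in the frame of tray above 0.031 m and y of half_c in the frame of tray between -0.096 and 0.044 m and x of half_c in the frame of tray between -0.088 and 0.088 m and value of joint lid below 0.08 rad and velocity of joint lid below 0.05 rad/s and distance of each of stock_bottle, vial_black, vial_red, weight, timer from where it was at the start of the episode below 0.015 m); the robot touches nothing.
It fails at once if the broken half tablet went over the edge into the trough (y of half_c in the frame of tray above 0.046 m).
It fails at once if a tablet was lifted off the tray (its centre more than 20 mm above the platform; it rests at 4.5 mm) (z of any of tablet_0_c, tablet_1_c, tablet_2_c, tablet_3_c, half_c in the frame of tray above 0.052 m).
It fails at once if a bystander was moved by more than 15 mm or knocked over (distance of any of stock_bottle, vial_black, vial_red, weight, timer from where it was at the start of the episode above 0.015 m or angle between any of stock_bottle, vial_black, vial_red, weight, timer's own z axis and vertical above 0.5 rad).
It also fails if it takes over 58 s, if anything falls off the work surface, if the arm or the gripper's body presses on something with over 40 N, if the wrist force passes 120 N, or if a joint passes its speed limit or range.

## Working session

There is one attempt and no reset: what is moved stays moved. The work goes in short steps, Python scripts to look and compute and a tool call to move; the robot and the scene stay as the last step left them, time stands still between calls to the robot, and variables do not carry over. Pictures are saved under pics/ and viewed, about 8 in all and at most 12, crops included, and the job is handed in when it is done.

Besides the shell and the picture viewer there is one more tool, called after "Call:" by a JSON object that holds its "api" and its "payload". apply_moves: Moves the arm, as the interface text tells. Its arguments: {"type":"object","properties":{"targets":{"type":"string"},"fingers":{"type":"number"},"newtons":{"type":"number"}},"required":["targets"]}

```bash
mkdir -p pics; cat > h.py <<'E'
import numpy as np, cv2
from workcell import readout, optics, manip
def pix2plane(name,uv,z):
    c=optics.calibration(name);K=np.array(c["camera_matrix"]);d=np.array(c["dist"]);T=np.array(c["cam_to_world"])
    p=cv2.undistortPoints(np.array(uv,float).reshape(-1,1,2),K,d).reshape(-1,2)
    r=np.c_[p,np.ones(len(p))]@T[:3,:3].T; o=T[:3,3]
    return o+r*((z-o[2])/r[:,2])[:,None]
def proj(name,P):
    c=optics.calibration(name);K=np.array(c["camera_matrix"]);d=np.array(c["dist"]);T=np.linalg.inv(np.array(c["cam_to_world"]))
    return cv2.projectPoints(np.array(P,float).reshape(-1,1,3),cv2.Rodrigues(T[:3,:3])[0],T[:3,3],K,d)[0].reshape(-1,2)
E
python3 - <<'E'
from h import *
a=optics.snapshot("top");b=optics.snapshot("side")
cv2.imwrite("pics/top0.png",a);cv2.imwrite("pics/side0.png",b)
s=readout.get_state();print(s["clock"],s["tool_pos"],s["eef_rot"],s["opening"],manip.pinch_z)
for n in("top","side"):
  c=optics.calibration(n);print(np.round(c["camera_matrix"],1),np.round(c["cam_to_world"],3))
E
```

```text
0.1 [0.20049305 0.61779692 0.22160193] [-1.04235685e-04  1.56207117e-01  9.87723963e-01 -8.35948736e-04] 0.08697617537024709 0.0187
[[427.6   0.  288.8]
 [  0.  427.6 225.8]
 [  0.    0.    1. ]] [[-0.005 -0.995  0.103  0.471]
 [-1.     0.004 -0.005 -0.049]
 [ 0.004 -0.103 -0.995  1.086]
 [ 0.     0.     0.     1.   ]]
[[462.8   0.  274.2]
 [  0.  462.8 214.9]
 [  0.    0.    1. ]] [[ 0.986 -0.041  0.163  0.44 ]
 [-0.166 -0.383  0.909 -0.833]
 [ 0.025 -0.923 -0.385  0.381]
 [ 0.     0.     0.     1.   ]]
```

View pics/top0.png

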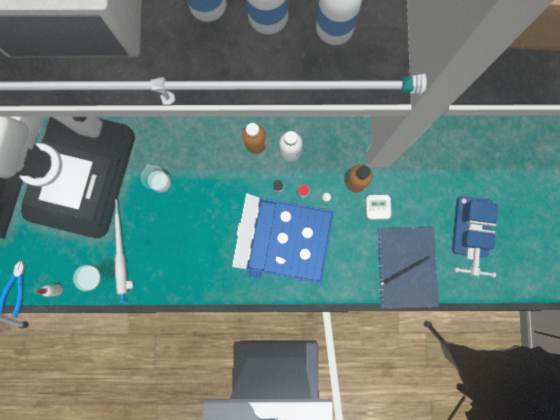

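View pics/side0.png

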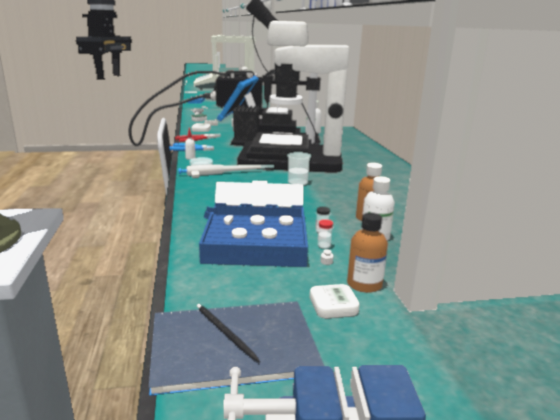

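The top view shows the tray around (290,240) with the lid open on its left at (246,232). The whole tablets are near (286,216), (283,238), (307,233) and (305,254), with the half at (280,261). The vials and weight sit at (278..327,186..197).

```bash
cat > m.py <<'E'
from h import *
def blobs(a,tr=None):
    g=cv2.inRange(a,(165,165,165),(255,255,255)); out=[]
    cs,_=cv2.findContours(g,cv2.RETR_EXTERNAL,cv2.CHAIN_APPROX_NONE)
    for c in cs:
        m=cv2.moments(c)
        A=m["m00"]
        if A<15 or A>220: continue
        u,v=m["m10"]/A,m["m01"]/A
        if 235<u<335 and 190<v<290: out.append((u,v,A,c))
    return out
E
python3 - <<'E'
from m import *
a=cv2.imread("pics/top0.png")
h=cv2.cvtColor(a,cv2.COLOR_BGR2HSV)
m=cv2.inRange(h,(104,90,40),(125,255,255)); r=np.zeros_like(m); r[185:295,230:345]=255; m&=r
m=cv2.morphologyEx(m,cv2.MORPH_CLOSE,np.ones((5,5)))
c=max(cv2.findContours(m,cv2.RETR_EXTERNAL,cv2.CHAIN_APPROX_NONE)[0],key=cv2.contourArea)
R=cv2.minAreaRect(c);print(R,cv2.contourArea(c))
P=pix2plane("top",cv2.boxPoints(R),0.038);print(np.round(P,4),[np.linalg.norm(P[i]-P[i-1]) for i in range(4)])
for u,v,A,_ in blobs(a): print(round(u,1),round(v,1),A,np.round(pix2plane("top",[(u,v)],0.041)[0,:2],4))
b=a[180:295,225:345].copy()
cv2.polylines(a,[cv2.boxPoints(R).astype(int)],True,(0,255,255),1)
d=np.hstack([cv2.resize(x,None,fx=3.3,fy=4,interpolation=cv2.INTER_CUBIC) for x in(b,a[180:295,225:345])])
cv2.imwrite("pics/c0.png",d)
E
```

```text
((289.2453918457031, 242.57679748535156), (75.30274963378906, 78.87078857421875), 9.7824068069458) 5336.5
[[ 0.4596  0.0521  0.038 ]
 [ 0.6509  0.02    0.038 ]
 [ 0.6181 -0.1636  0.038 ]
 [ 0.4279 -0.1281  0.038 ]] [np.float64(0.18302025188769672), np.float64(0.19399791245221415), np.float64(0.18649101343263724), np.float64(0.19354991919187337)]
280.0 260.1 39.5 [ 0.4954 -0.0321]
304.6 253.8 77.5 [ 0.5106 -0.0923]
282.2 237.8 79.5 [ 0.5497 -0.0376]
307.0 232.3 76.5 [ 0.563  -0.0986]
285.2 216.2 77.5 [ 0.6032 -0.0452]
326.4 196.6 43.0 [ 0.6516 -0.1472]
```

View pics/c0.png

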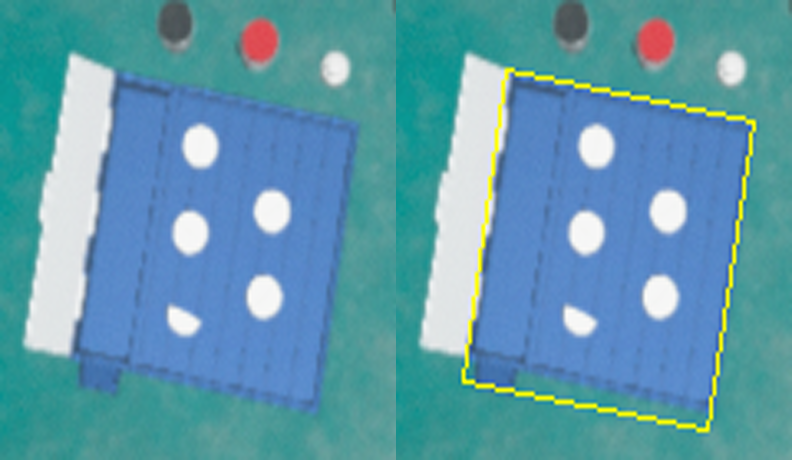

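```bash
python3 - <<'E'
from m import *
a=cv2.imread("pics/top0.png")
f=lambda x,y:(225+x/3.3,180+y/4)
R=pix2plane("top",[f(357,122),f(316,411)],.040)[:,:2]
E=pix2plane("top",[f(172,92),f(128,360)],.032)[:,:2]
print(R,E,np.linalg.norm(R[0]-R[1]))
d=R[0]-R[1];e=E[0]-E[1];print(np.degrees([np.arctan2(d[1],d[0]),np.arctan2(e[1],e[0])]))
ps=np.arctan2(d[1]+e[1],d[0]+e[0]);Rm=np.array([[np.cos(ps),-np.sin(ps)],[np.sin(ps),np.cos(ps)]])
n=Rm[:,1];print("right-to-edge",(E.mean(0)-R.mean(0))@n,"want .144")
o=R.mean(0)+Rm@[0,.098]; off=((E.mean(0)-R.mean(0))@n-.144)/2; o=o+n*off
print("tray",o,np.degrees(ps)); np.savez("tray",o=o,R=Rm,ps=ps)
for u,v,A,_ in blobs(a):
    w=pix2plane("top",[(u,v)],.041)[0,:2];print(A,np.round(w,4),np.round((w-o)@Rm*1e3,1))
# bottle & timer from side/top caps
print("bottle cap top z.118",pix2plane("top",[(366,172)],.118)[0],"timer",pix2plane("top",[(378,207)],.019)[0],"bottle cap side",pix2plane("side",[(372,217)],.118)[0])
# lid free edge, side view : corners (218,185),(303,187); top view (245.5,194.5),(232,267)
for an in(1.9,2.0,2.1,2.2,2.3):
    P=[np.r_[o+Rm@[x,.0885-.046*np.cos(an)],.0385+.046*np.sin(an)] for x in(-.089,.089)]
    print(an,proj("top",P).round(1).tolist(),proj("side",P).round(1).tolist())
E
```

```text
[[ 0.61689865 -0.16367956]
 [ 0.44016494 -0.13081561]] [[ 0.63742796 -0.02515224]
 [ 0.47158614  0.00782813]] 0.17976330252200085
[-10.53393962 -11.24746817]
right-to-edge 0.14099730713160905 want .144
tray [ 0.54674582 -0.05248346] -10.879787739609855
39.5 [ 0.4954 -0.0321] [-54.3  10.3]
77.5 [ 0.5106 -0.0923] [-28.  -45.9]
79.5 [ 0.5497 -0.0376] [ 0.1 15.2]
76.5 [ 0.563  -0.0986] [ 24.6 -42.2]
77.5 [ 0.6032 -0.0452] [54.1 17.8]
43.0 [ 0.6516 -0.1472] [120.9 -73.3]
bottle cap top z.118 [ 0.69536255 -0.23226575  0.118     ] timer [ 0.62827457 -0.27921746  0.019     ] bottle cap side [ 0.6943883  -0.23570305  0.118     ]
1.9 [[237.8, 267.0], [252.5, 193.1]] [[215.7, 180.1], [303.6, 182.9]]
2.0 [[236.1, 266.7], [250.8, 192.9]] [[216.1, 180.2], [303.5, 183.0]]
2.1 [[234.5, 266.3], [249.2, 192.7]] [[216.4, 180.6], [303.3, 183.3]]
2.2 [[233.0, 266.0], [247.7, 192.6]] [[216.7, 181.1], [303.2, 183.9]]
2.3 [[231.7, 265.8], [246.3, 192.6]] [[216.9, 181.9], [303.1, 184.6]]
```

Call:
{"api": "apply_moves", "payload": {"targets": "0 -4.1 0 0;0 -4.1 0 0;0 -4.1 0 0;-4 -0.2 0 5;-4 -0.2 0 5;-4 -0.2 0 5;-4 -0.2 0 5;-4 -0.2 0 5", "fingers": 0, "newtons": 20}}

```text
clock: 0.77
tool_pos: [0.3232, 0.3923, 0.2086]
eef_rot: [-0.003, 0.364, 0.931, -0.011]
ft_force: [0.6, 0.3, -1.2]
opening: 0.0416
```

Call:
{"api": "apply_moves", "payload": {"targets": "-4.1 -0.2 -0.3 5;-4.1 -0.2 -0.3 5;-4.1 -0.2 -0.3 5;-4.1 -0.2 -0.3 5;-4.1 -0.2 -0.3 5;-4.1 -0.2 -0.3 5;-4.1 -0.2 -0.3 5;-4.1 -0.2 -0.3 5"}}

```text
clock: 1.43
tool_pos: [0.4673, 0.0999, 0.2328]
eef_rot: [0.002, 0.674, 0.739, -0.013]
ft_force: [1.1, 0.6, 1.1]
opening: 0.0006
```

```bash
cat > g.py <<'E'
from h import *
import sys
from scipy.spatial.transform import Rotation as Ro
def go(x,y,z):
    t=np.load("tray.npz");s=readout.get_state();q=np.array(s["eef_rot"]);M=Ro.from_quat(np.r_[q[1:],q[0]]).as_matrix()
    p=np.array(s["tool_pos"]);tx=(p[:2]-t["o"])@t["R"]*1e3
    w=np.r_[t["o"]+t["R"]@[x/1e3,y/1e3],z/1e3]
    yw=np.arctan2(M[1,1],M[0,1])
    print("clock",round(s["clock"],2),"tray mm",tx.round(1),"z",round(p[2]*1e3,1),"shift cm",(M.T@(w-p)*100).round(2),"turn",round(np.degrees(yw-t["ps"]),2),"tilt",M[:,2].round(3),"open",round(s["opening"],3),"F",np.round(s["ft_force"],1))
if __name__=="__main__": go(*map(float,sys.argv[1:4]))
E
python3 g.py 54 -15 80
```

```text
clock 1.43 tray mm [-106.8  134.6] z 232.8 shift cm [-18.52  11.55  15.47] turn 16.09 tilt [-0.015 -0.022 -1.   ] open 0.001 F [1.1 0.6 1.1]
```

Call:
{"api": "apply_moves", "payload": {"targets": "-3 2.5 1.5 5.4;-3 2.5 1.5 5.4;-3 2.8 1.5 5.3;-3 2.8 1.5 0;-2 3 1.5 0;0 0 0 0"}}

```text
clock: 1.93
tool_pos: [0.5876, -0.0626, 0.1613]
eef_rot: [0.006, 0.78, 0.626, -0.011]
ft_force: [-1.3, -0.1, -0.2]
opening: 0.0005
```

```bash
python3 g.py 54 -15 80
```

```text
clock 1.93 tray mm [42.  -2.2] z 161.3 shift cm [-1.05  1.27  8.15] turn -1.65 tilt [-0.01  -0.022 -1.   ] open 0.001 F [-1.3 -0.1 -0.2]
```

Call:
{"api": "apply_moves", "payload": {"targets": "-1 1.2 2 -1.6;0 0 3 0;0 0 3 0;0 0 2.5 0;0 0 1 0;0 0 0 0"}}

```text
clock: 2.43
tool_pos: [0.5955, -0.0813, 0.0395]
eef_rot: [0.005, 0.773, 0.635, -0.014]
ft_force: [0.0, -0.6, 0.1]
opening: 0.0007
```

```bash
python3 g.py 54 -15 35
```

```text
clock 2.43 tray mm [ 53.3 -19.1] z 39.5 shift cm [0.42 0.07 0.44] turn -0.31 tilt [-0.015 -0.025 -1.   ] open 0.001 F [ 0.  -0.6  0.1]
```

Call:
{"api": "apply_moves", "payload": {"targets": "0 0 0.4 0;1.2 0 -0.03 0;1.2 0 -0.03 0;1.2 0 -0.03 0;1.2 0 -0.03 0"}}

```text
clock: 2.85
tool_pos: [0.6077, -0.0316, 0.0401]
eef_rot: [0.007, 0.774, 0.634, -0.011]
ft_force: [-0.9, 0.6, 0.3]
opening: 0.0002
```

```bash
python3 g.py 54 43 35
```

```text
clock 2.85 tray mm [55.9 32. ] z 40.1 shift cm [ 1.11 -0.2   0.49] turn -0.48 tilt [-0.009 -0.024 -1.   ] open 0.0 F [-0.9  0.6  0.3]
```

```bash
python3 - <<'E'
from h import *
a=optics.snapshot("side");b=optics.snapshot("top")
v=np.hstack([cv2.resize(a[165:285,190:345],None,fx=2.5,fy=3),cv2.resize(b[180:295,225:345],None,fx=3.3,fy=3.13)])
v=v[:360];cv2.imwrite("pics/d1.png",v);print(v.shape)
E
```

```text
(360, 784, 3)
```

View pics/d1.png

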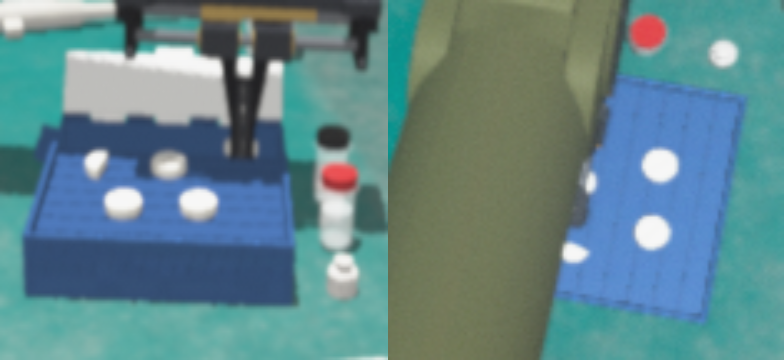

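The side crop shows D still upright against the fingertips at the platform's edge. B, A, C and the half haven't moved. I'll lower the fingers a little and finish this push.

Call:
{"api": "apply_moves", "payload": {"targets": "0.3 -0.1 0.5 -0.4;0.8 0 0 0;0.6 0 0 0;0 0 0 0"}}

```text
clock: 3.28
tool_pos: [0.611, -0.0097, 0.0349]
eef_rot: [0.007, 0.769, 0.639, -0.01]
ft_force: [-0.2, 0.3, -0.0]
opening: 0.0003
```

```bash
python3 g.py 54 43 35
```

```text
clock 3.28 tray mm [55.  54.1] z 34.9 shift cm [-1.11 -0.11  0.01] turn 0.32 tilt [-0.007 -0.023 -1.   ] open 0.0 F [-0.2  0.3 -0. ]
```

Call:
{"api": "apply_moves", "payload": {"targets": "0 0 -3.5 0;-3.5 -2.7 0 0;-3.5 -2.7 0 0;0 0 0 0;0 0 0 0"}}

```text
clock: 3.7
tool_pos: [0.5489, -0.0647, 0.073]
eef_rot: [0.007, 0.768, 0.64, -0.011]
ft_force: [0.5, 1.3, -0.0]
opening: 0.0003
```

```bash
python3 g.py 0 -16 35
```

```text
clock 3.7 tray mm [  4.4 -11.6] z 73.0 shift cm [-0.34 -0.43  3.81] turn 0.47 tilt [-0.008 -0.024 -1.   ] open 0.0 F [ 0.5  1.3 -0. ]
```

Call:
{"api": "apply_moves", "payload": {"targets": "-0.6 -0.4 1 0.4;0 0 2 0;0 0 0.7 0;0 0 0 0"}}

```text
clock: 4.03
tool_pos: [0.5439, -0.0728, 0.0345]
eef_rot: [0.008, 0.772, 0.636, -0.01]
ft_force: [-0.8, 0.1, 0.5]
opening: 0.0008
```

```bash
python3 g.py 0 -16 35
```

```text
clock 4.03 tray mm [  1.  -20.5] z 34.5 shift cm [ 0.45 -0.1  -0.06] turn -0.14 tilt [-0.006 -0.025 -1.   ] open 0.001 F [-0.8  0.1  0.5]
```

Call:
{"api": "apply_moves", "payload": {"targets": "1.2 0 -0.02 0;1.2 0 -0.02 0;1.2 0 -0.02 0;1.2 0 -0.02 0;0 0 0 0"}}

```text
clock: 4.45
tool_pos: [0.5551, -0.019, 0.0339]
eef_rot: [0.007, 0.771, 0.637, -0.01]
ft_force: [0.3, 1.0, -0.2]
opening: 0.0006
```

```bash
python3 g.py 0 48 35
```

```text
clock 4.45 tray mm [ 1.9 34.5] z 33.9 shift cm [ 1.35 -0.19 -0.14] turn -0.04 tilt [-0.007 -0.025 -1.   ] open 0.001 F [ 0.3  1.  -0.2]
```

Push over, lift, then head for C at (25,-42), starting from y ≈ -70.

Call:
{"api": "apply_moves", "payload": {"targets": "0.7 0 -0.1 0;0.7 0 0 0;0 0 0 0;0 0 -3.5 0;-3.8 0.8 0 0;-3.8 0.8 0 0;-3.8 0.8 0 0;0 0 0 0"}}

```text
clock: 5.12
tool_pos: [0.5633, -0.116, 0.0754]
eef_rot: [0.009, 0.766, 0.643, -0.009]
ft_force: [0.3, -1.1, 0.6]
opening: 0.0005
```

```bash
python3 g.py 25 -71 35
```

```text
clock 5.12 tray mm [ 28.2 -59.3] z 75.4 shift cm [-1.07 -0.34  4.07] turn 0.89 tilt [-0.003 -0.025 -1.   ] open 0.001 F [ 0.3 -1.1  0.6]
```

Call:
{"api": "apply_moves", "payload": {"targets": "-1.0 -0.3 0 0.8;0 0 2 0;0 0 1.9 0;0 0 0 0"}}

```text
clock: 5.45
tool_pos: [0.558, -0.1329, 0.0378]
eef_rot: [0.011, 0.774, 0.633, -0.008]
ft_force: [-0.6, 0.5, 1.0]
opening: 0.0005
```

```bash
python3 g.py 25 -20 35
```

```text
clock 5.45 tray mm [ 26.2 -76.9] z 37.8 shift cm [ 5.69 -0.18  0.13] turn -0.55 tilt [ 0.    -0.027 -1.   ] open 0.0 F [-0.6  0.5  1. ]
```

Call:
{"api": "apply_moves", "payload": {"targets": "0 0 0.3 -0.3;0 0 0 0;1.2 0 -0.02 0;1.2 0 -0.02 0;1.2 0 -0.02 0;1.2 0 -0.02 0;1.2 0 -0.02 0;0 0 0 0"}}

```text
clock: 6.12
tool_pos: [0.5721, -0.0649, 0.0373]
eef_rot: [0.011, 0.771, 0.636, -0.007]
ft_force: [0.6, 1.1, -0.5]
opening: 0.0003
```

```bash
python3 g.py 25 48 35; python3 - <<'E'
from h import *
a=optics.snapshot("side");b=optics.snapshot("top")
v=np.hstack([cv2.resize(a[165:285,190:345],None,fx=2.5,fy=3),cv2.resize(b[180:295,225:345],None,fx=3.3,fy=3.13)[:360]])
cv2.imwrite("pics/d2.png",v)
E
```

```text
clock 6.12 tray mm [27.3 -7.4] z 37.3 shift cm [ 5.54 -0.24  0.09] turn -0.07 tilt [ 0.004 -0.025 -1.   ] open 0.0 F [ 0.6  1.1 -0.5]
```

View pics/d2.png

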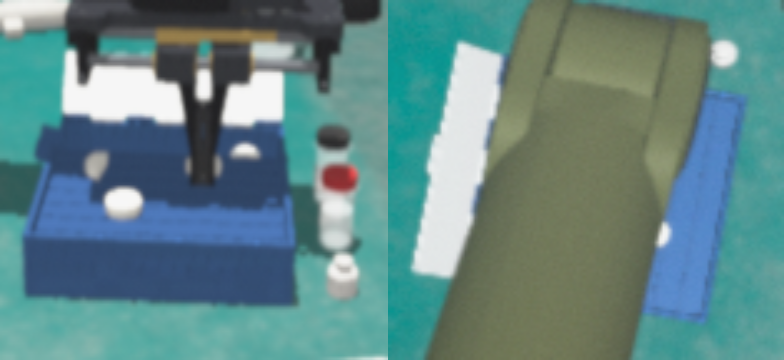

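C is riding just ahead of the fingers at side crop (203,165). D's top shows above the edge at (245,150), so it's probably leaning in the trough. B is out of sight below the edge.

Call:
{"api": "apply_moves", "payload": {"targets": "1.2 -0.1 0.1 0;1.2 -0.1 0 0;1.2 0 0 0;1.0 0 0 0;0.7 0 0 0;0 0 0 0"}}

```text
clock: 6.72
tool_pos: [0.5801, -0.0124, 0.0345]
eef_rot: [0.012, 0.773, 0.634, -0.008]
ft_force: [0.8, 0.2, -0.0]
opening: 0.0008
```

```bash
python3 g.py 25 48 35
```

```text
clock 6.72 tray mm [25.2 45.7] z 34.5 shift cm [ 0.23 -0.02 -0.05] turn -0.39 tilt [ 0.003 -0.028 -1.   ] open 0.001 F [ 0.8  0.2 -0. ]
```

Call:
{"api": "apply_moves", "payload": {"targets": "0.4 0 0 0;0 0 -3.5 0;-3 -2.8 0 0;-3 -2.8 0 0;-3 -2.8 0 0;0 0 0 0;0 0 0 0"}}

```text
clock: 7.3
tool_pos: [0.4812, -0.0782, 0.0721]
eef_rot: [0.012, 0.772, 0.635, -0.008]
ft_force: [0.1, 0.4, -0.2]
opening: 0.0004
```

```bash
python3 g.py -62 -46 35
```

```text
clock 7.3 tray mm [-59.5 -37.6] z 72.1 shift cm [-0.73 -0.28  3.73] turn -0.21 tilt [ 0.003 -0.029 -1.   ] open 0.0 F [ 0.1  0.4 -0.2]
```

Call:
{"api": "apply_moves", "payload": {"targets": "-0.7 -0.4 0 0;0 0 2 0;0 0 1.6 0;0 0 0 0"}}

```text
clock: 7.63
tool_pos: [0.4777, -0.0869, 0.0369]
eef_rot: [0.013, 0.773, 0.635, -0.006]
ft_force: [-0.7, 0.5, 1.2]
opening: 0.0001
```

```bash
python3 g.py -38 -46 35
```

```text
clock 7.63 tray mm [-61.3 -46.8] z 36.9 shift cm [0.1  2.33 0.22] turn -0.3 tilt [ 0.007 -0.028 -1.   ] open 0.0 F [-0.7  0.5  1.2]
```

Call:
{"api": "apply_moves", "payload": {"targets": "0 0.8 0.15 0;0 0.8 0 0;0 0.8 0 0;0 0 0 0;0 -0.8 0 0;0 0 -3.5 0;0 0 0 0"}}

```text
clock: 8.22
tool_pos: [0.4949, -0.0898, 0.0721]
eef_rot: [0.014, 0.772, 0.635, -0.009]
ft_force: [2.5, 0.0, 0.6]
opening: 0.0003
```

```bash
python3 g.py -8 -73 35; python3 - <<'E'
from h import *
a=optics.snapshot("side")
cv2.imwrite("pics/d3.png",cv2.resize(a[165:285,190:345],None,fx=3,fy=3.6))
E
```

```text
clock 8.22 tray mm [-43.9 -46.5] z 72.1 shift cm [-2.52  3.57  3.82] turn -0.26 tilt [ 0.003 -0.033 -0.999] open 0.0 F [2.5 0.  0.6]
```

View pics/d3.png

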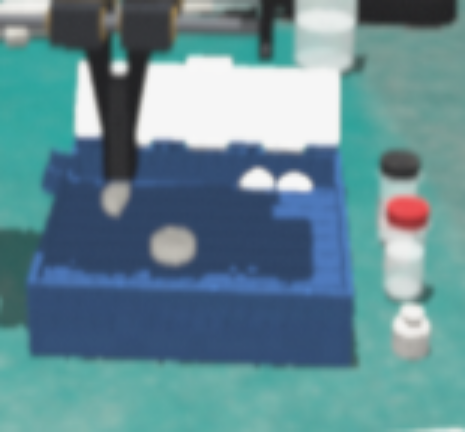

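C and D show leaning in the trough at (257,180) and (295,182). A has moved to (172,245), and the half is still at (115,198).

```bash
python3 - <<'E'
from h import *
t=np.load("tray.npz")
for uv,z in(((190+172/3,165+245/3.6),.037),((190+115/3,165+198/3.6),.037)):
  print(((pix2plane("side",[uv],z)[0,:2]-t["o"])@t["R"]*1e3).round(1))
print(proj("side",[np.r_[t["o"]+t["R"]@p,.037] for p in((-.028,-.046),(-.054,.010))]))
E
```

```text
[-13.  -48.8]
[-52.8   6.1]
[[238.97332587 232.09937747]
 [227.93796259 219.15317252]]
```

Call:
{"api": "apply_moves", "payload": {"targets": "-2.5 1.8 0 0;0 1.8 0 0;0 0 0 0"}}

```text
clock: 8.52
tool_pos: [0.5214, -0.1185, 0.0704]
eef_rot: [0.01, 0.771, 0.637, -0.01]
ft_force: [-0.1, 0.8, -0.0]
opening: 0.0006
```

```bash
python3 g.py -11 -76 35
```

```text
clock 8.52 tray mm [-12.5 -69.6] z 70.4 shift cm [-0.54  0.14  3.56] turn -0.0 tilt [-0.003 -0.028 -1.   ] open 0.001 F [-0.1  0.8 -0. ]
```

Call:
{"api": "apply_moves", "payload": {"targets": "-0.5 0.1 1.5 0;0 0 2 0;0 0 0 0;1.2 0 0 0;1.2 0 0 0;1.2 0 -0.02 0;1.2 0 -0.02 0;0 0 0 0"}}

```text
clock: 9.18
tool_pos: [0.5255, -0.0721, 0.0354]
eef_rot: [0.008, 0.772, 0.636, -0.011]
ft_force: [0.7, 0.7, 0.3]
opening: 0.0006
```

```bash
python3 g.py -12 48 35
```

```text
clock 9.18 tray mm [-17.1 -23.2] z 35.4 shift cm [ 7.12  0.49 -0.16] turn -0.16 tilt [-0.008 -0.026 -1.   ] open 0.001 F [0.7 0.7 0.3]
```

Call:
{"api": "apply_moves", "payload": {"targets": "1.2 0.1 -0.02 0;1.2 0.1 -0.02 0;1.2 0.1 -0.02 0;1.2 0.05 -0.02 0;1 0 -0.02 0;0.7 0 0 0;0 0 0 0"}}

```text
clock: 9.77
tool_pos: [0.5432, 0.0005, 0.0368]
eef_rot: [0.008, 0.771, 0.637, -0.01]
ft_force: [0.3, 1.3, -0.3]
opening: 0.0008
```

```bash
python3 g.py -12 48 35
```

```text
clock 9.77 tray mm [-13.5  51.3] z 36.8 shift cm [-0.33  0.15  0.18] turn 0.02 tilt [-0.006 -0.024 -1.   ] open 0.001 F [ 0.3  1.3 -0.3]
```

Call:
{"api": "apply_moves", "payload": {"targets": "0 0 -3.5 0;0 0 -3.5 0;2 0.3 -2 0;4 0.3 0 0;4 0.3 0 0;4 0 0 0;0 0 0 0"}}

```text
clock: 10.35
tool_pos: [0.5801, 0.1383, 0.1262]
eef_rot: [0.007, 0.775, 0.632, -0.011]
ft_force: [-1.1, 2.0, -0.6]
opening: 0.0002
```

```bash
python3 g.py 0 150 52; python3 - <<'E'
from h import *
a=optics.snapshot("side");b=optics.snapshot("top");cv2.imwrite("pics/top4.png",b)
v=np.hstack([cv2.resize(a[165:285,190:345],None,fx=2.5,fy=3),cv2.resize(b[180:295,225:345],None,fx=3.3,fy=3.13)[:360]])
cv2.imwrite("pics/d4.png",v)
E
```

```text
clock 10.35 tray mm [ -3.3 193.7] z 126.2 shift cm [-4.16  0.4   7.53] turn -0.66 tilt [-0.008 -0.025 -1.   ] open 0.0 F [-1.1  2.  -0.6]
```

View pics/d4.png

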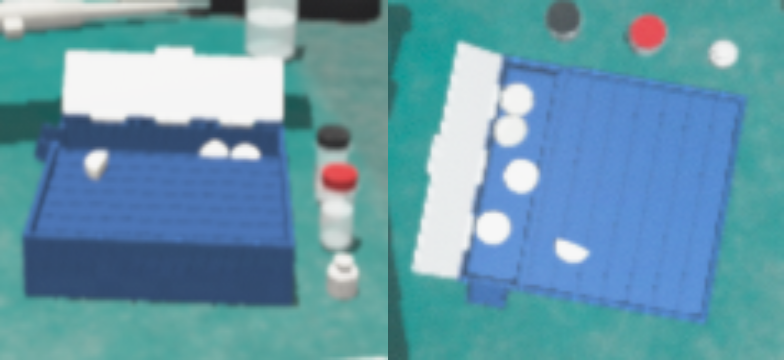

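All four are in the trough, in the top crop at (517,99), (511,131), (520,176) and (493,228). The half is on the platform at (572,251) and the lid is untouched. I'll check the heights of the two that show above the edge.

```bash
python3 - <<'E'
from m import *
t=np.load("tray.npz");b=cv2.imread("pics/top4.png")
c=cv2.cvtColor(b,cv2.COLOR_BGR2HSV)
for nm,(x,y) in dict(D=(517,99),C=(511,131),B=(520,176),A=(493,228),half=(572,251)).items():
  uv=(225+(x-388)/3.3,180+y/3.13)
  for z in (.0085,.02,.03) if nm!="half" else (.0365,):
    w=pix2plane("top",[uv],z)[0]; P=w.copy(); P[:2]+=t["R"]@[0,.012]
    print(nm,z,((w[:2]-t["o"])@t["R"]*1e3).round(1),"far rim in side crop",((proj("side",[P])[0]-[190,165])*[2.5,3]).round(0))
E
```

```text
D 0.0085 [59.5 73.6] far rim in side crop [244. 163.]
D 0.02 [58.1 72.7] far rim in side crop [243. 148.]
D 0.03 [56.9 71.9] far rim in side crop [242. 134.]
C 0.0085 [33.  73.1] far rim in side crop [212. 162.]
C 0.02 [31.9 72.2] far rim in side crop [211. 147.]
C 0.03 [30.9 71.5] far rim in side crop [210. 133.]
B 0.0085 [-1.6 59.4] far rim in side crop [169. 168.]
B 0.02 [-2.3 58.7] far rim in side crop [168. 153.]
B 0.03 [-3. 58.] far rim in side crop [167. 139.]
A 0.0085 [-46.5  71.7] far rim in side crop [115. 159.]
A 0.02 [-46.8  70.8] far rim in side crop [114. 144.]
A 0.03 [-47.1  70. ] far rim in side crop [114. 130.]
half 0.0365 [-54.1   8.5] far rim in side crop [ 96. 157.]
```

Call:
{"api": "apply_moves", "payload": {"targets": "-2.2 0.4 2.5 -0.6;-2 0 2.5 0;0 0 1.8 0;0 0 0 0;0 0 0 0"}}

```text
clock: 10.87
tool_pos: [0.5744, 0.0762, 0.0584]
eef_rot: [0.011, 0.776, 0.631, -0.014]
ft_force: [1.7, 2.3, 1.5]
opening: 0.0004
```

```bash
python3 g.py 0 150 55
```

```text
clock 10.87 tray mm [  2.9 131.6] z 58.4 shift cm [ 1.85 -0.32  0.27] turn -0.85 tilt [-0.008 -0.034 -0.999] open 0.0 F [1.7 2.3 1.5]
```

Call:
{"api": "apply_moves", "payload": {"targets": "-1 0 0 0;-1 0 0 0;-1 0 0 0;-1 0 0 0;0 0 0 0"}}

```text
clock: 11.28
tool_pos: [0.5681, 0.0345, 0.0645]
eef_rot: [0.011, 0.776, 0.631, -0.01]
ft_force: [-0.3, -0.1, 0.4]
opening: 0.0004
```

```bash
python3 g.py 0 70 55
```

```text
clock 11.28 tray mm [ 4.6 89.5] z 64.5 shift cm [-1.93 -0.43  1.01] turn -0.84 tilt [-0.002 -0.031 -1.   ] open 0.0 F [-0.3 -0.1  0.4]
```

Call:
{"api": "apply_moves", "payload": {"targets": "-1 -0.2 0.2 0;-1 -0.2 0.2 0;-1 0 0.2 0;0 0 0 0"}}

```text
clock: 11.62
tool_pos: [0.5577, 0.0022, 0.0601]
eef_rot: [0.012, 0.776, 0.631, -0.01]
ft_force: [0.4, -0.6, 0.2]
opening: 0.0007
```

```bash
python3 g.py 0 58 41
```

```text
clock 11.62 tray mm [ 0.4 55.8] z 60.1 shift cm [ 0.28 -0.06  1.91] turn -0.87 tilt [ 0.    -0.031 -1.   ] open 0.001 F [ 0.4 -0.6  0.2]
```

Call:
{"api": "apply_moves", "payload": {"targets": "0 0 0.7 0;0 0 0.7 0;0 0 0.5 0;0 0 0.2 0;0 0 0 0"}}

```text
clock: 12.03
tool_pos: [0.5584, 0.0002, 0.0407]
eef_rot: [0.011, 0.776, 0.63, -0.009]
ft_force: [-1.2, 0.2, 1.6]
opening: 0.0003
```

```bash
python3 g.py 0 58 39.5
```

```text
clock 12.03 tray mm [ 1.5 53.9] z 40.7 shift cm [ 0.41 -0.16  0.11] turn -0.94 tilt [-0.   -0.03 -1.  ] open 0.0 F [-1.2  0.2  1.6]
```

Press down a little further until the force shows a stop.

Call:
{"api": "apply_moves", "payload": {"targets": "0 0 0.2 0;0 0 0.2 0;0 0 0.2 0"}}

```text
clock: 12.28
tool_pos: [0.5586, 0.0003, 0.0402]
eef_rot: [0.009, 0.776, 0.631, -0.01]
ft_force: [-8.2, -1.0, 21.3]
opening: 0.0005
```

Firm stop at z = 40.2 mm with 21 N, which matches the shut lid's upper face. I'll lift clear and look.

Call:
{"api": "apply_moves", "payload": {"targets": "0 0 -3 0;0 0 -4 0;4 0 -3 0;4 0 0 0;4 0 0 0;4 0 0 0;0 0 0 0"}}

```text
clock: 12.87
tool_pos: [0.5916, 0.16, 0.1327]
eef_rot: [0.008, 0.777, 0.629, -0.011]
ft_force: [-0.7, 2.2, -0.8]
opening: 0.0006
```

```bash
python3 - <<'E'
from h import *
t=np.load("tray.npz")
a=optics.snapshot("side");b=optics.snapshot("top")
P=[np.r_[t["o"]+t["R"]@[x,.0425],.040] for x in(-.089,.089)]
print("shut edge expected: side",((proj("side",P)-[190,165])*[2.5,3]).round(0).tolist(),"top",((proj("top",P)-[225,180])*[3.3,3.13]+[388,0]).round(0).tolist())
v=np.hstack([cv2.resize(a[165:285,190:345],None,fx=2.5,fy=3),cv2.resize(b[180:295,225:345],None,fx=3.3,fy=3.13)[:360]])
cv2.imwrite("pics/d5.png",v);s=readout.get_state();print(s["clock"],s["tool_pos"],s["ft_force"])
E
```

```text
shut edge expected: side [[55.0, 137.0], [284.0, 146.0]] top [[518.0, 287.0], [563.0, 64.0]]
12.9667 [0.59119168 0.15138352 0.13264552] [ 0.09952569 -1.19420575  0.33846057]
```

View pics/d5.png

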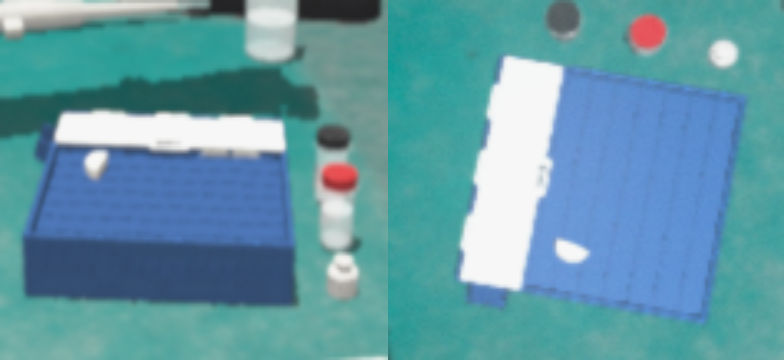

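The lid lies level over the trough, with its free edge in the top crop running from (563,66) to (522,289) against a predicted (563,64) to (518,287). The half is still on the platform and the bystanders in view haven't moved.

Call:
{"api": "apply_moves", "payload": {"targets": "0 0 0 0;0 0 0 0;0 0 0 0"}}

```text
clock: 13.22
tool_pos: [0.5904, 0.1476, 0.1307]
eef_rot: [0.01, 0.78, 0.625, -0.015]
ft_force: [-0.5, 0.2, 0.3]
opening: 0.0003
```

```bash
python3 -c "
from workcell import manip,readout
print(manip.job_done(),readout.get_state()['clock'])"
```

```text
the job is handed in; nothing more can be done
the job is handed in; nothing more can be done
```

I pushed the four whole tablets over the platform edge one at a time with the closed fingers, then swung the lid shut and handed the job in at about 13 s. I nudged the tablet beside the half sideways first, so its path stayed clear of it.

- **Tablets:** the picture before I closed the lid showed all four in the trough and the half on the platform at about tray (-54, 8) mm. Two of the four lean on the outer wall. Their upper rims were at about 20–24 mm, so their centres are under the 27 mm limit.
- **Lid:** pressing down met a firm stop at 40.2 mm with 21 N, matching the stated 40 mm for the shut lid. In the last top view its free edge was within about 2 mm of the predicted shut position. I did not measure the lid angle directly.
- **Bystanders and arm:** the vials and weight looked unmoved in the last pictures. The bottle and timer were outside those crops and I did not check them again; I planned the path to stay clear of the bottle. The arm was clear and still, with contact force near zero.

One thing went off plan: on the first push the fingers rode about 5 mm too high. The tablet still slid, and I lowered the fingers to finish that push.

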